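Turn a test cassette over into the card reader

TASK

Put the broad three-window test cassette, windows up as it lies, flat into the pocket of the card reader's hinged loader plate and let go of it. Then take the plate's bar and swing the plate right over, so that the cassette drops face-down into the reader's nest; leave the plate closed over it and let go.

Things in the scene. Friction and masses are not known exactly. Their poses are not given: they have to be found in the camera images.
- cassette: Broad white plastic test cassette: slab 70 mm long (own x), 50 mm wide (own y), 14 mm thick, 60 g, three long windows side by side on its face. Origin at the centre of its underside (plain back), z out of the face; lies face up on the table. The narrow one-window cassette (75 x 24 mm) and the small square one (42 mm) are not wanted.
- pocket (a point): Floor centre of the pocket in the hinged aluminium loader plate, which lies open, 36 mm above the table. x along the hinge, y from hinge to bar, z out of the pocket (up now); turns with the plate. Pocket 90 mm along y, 70 mm along x: cassette's long side along y, either end first. Fences 10 mm high: full at both y ends; at the x sides only at the corners, middle 58 mm free for fingers.
- bar (a point): Centre of the plate's round steel bar, 10 mm thick, 60 mm free length along x; axes as pocket. It is 158 mm from the hinge line and at hinge height, 45 mm above the table, when open and when closed (half a turn on). Clear gap from bar to plate 36 mm: open fingers only some 30 mm. Bar may turn between the fingers. Plate 0.25 kg, free hinge: falls shut or open if let go, but can balance upright.
- nest (a point): Centre of the nest floor on the fixed reader, 26 mm above the table, across the hinge from the pocket. x along the hinge, y from the nest towards the hinge (61 mm away), z up. The nest is 76 mm along x, 90 mm along y, its walls 17 mm high. The cassette topples into it soon after the plate passes upright; the closed plate hangs clear above the cassette.
Not all that is in view belongs to the job. What is shaped like the cassette but blue is not meant.

How it is judged (in metres and radians):
On the way, in this order (a step that is already met when the one before it is completed fails the run):
1. the cassette lies flat and face up in the pocket of the open plate, released (within 16 mm of the pocket's centre) (distance between cassette and pocket below 0.016 m and z of cassette in the frame of pocket below 0.004 m and angle between cassette's own z axis and vertical below 0.12 rad and angle between bar's own z axis and vertical below 0.15 rad and contact force between the fingers and cassette below 0.1 N), for 0.2 s.
2. the plate is swung up past 60 degrees with the cassette still in its pocket (angle between bar's own z axis and vertical above 1.05 rad and distance between cassette and pocket below 0.02 m).
At the end, for the whole second after the job is handed in: The plate is closed over the nest (within 10 degrees), and the cassette lies at rest face-down and flat (within 10 degrees) on the nest floor, its centre within 18 mm of the nest's centre (angle between bar's own z axis and vertical above 2.95 rad and horizontal distance between cassette and nest below 0.018 m and angle between cassette's own z axis and vertical above 2.97 rad and z of cassette in the frame of nest below 0.018 m and linear speed of cassette below 0.02 m/s); the robot touches nothing.
It also fails if it takes over 59 s, if anything falls off the work surface, if the arm or the gripper's body presses on something with over 40 N, if the wrist force passes 120 N, or if a joint passes its speed limit or range.

ROBOT

A 6-joint arm with a two-finger parallel gripper is mounted at the origin on the work surface. World frame = base frame: x ahead of the robot, y to its left, z up, the work surface at z = 0. Lengths are in m, angles in degrees, forces in N, time in s.
With the tool pointing down it reaches from about 0.3 to 0.75 m from the base axis. Payload 8.5 kg.
Tool frame: the origin (TCP) lies midway between the tips of the shut fingers; the grasp point (between the pads) lies 19 mm behind it (env.hold_point_z is the distance from the TCP to the grasp point, in m); z points along the fingers, y is the line along which they close (so a half turn about z gives the same grasp; the last joint's range is limited). The gripper opens to 85 mm and grips with 20 to 120 N. Pads are 22 mm wide; open, the fingers measure 114 mm over their backs; the gripper's body (76 mm by 85 mm) begins 54 mm behind the grasp point. The pads swing forward as they close: fully open they stand 13 mm farther back than shut.
Start: joints at [51.377, 21.807, 74.336, -0, 83.858, -12.336], TCP at [0.244, 0.493, 0.231] pointing down, gripper open.
Joint ranges: [-178.18, 178.18], [-50.72, 133.34], [12.68, 142.11], [-81.47, 261.47], [9.98, 163.14], [-165.26, 165.26]. Speed limits (degrees/s): [136.94, 136.94, 180, 180, 180, 180].

INTERFACE

Orientations are given as a 3x3 rotation matrix whose columns are the frame's x, y, z axes.
In Python, from rig import observe, get_image, camera_info, env gives the robot as it stands.
- The arm moves only by the tool drive_tool, never from a script. Its arguments are lists of equal length, an entry for each row: "offset": the shift along the tool's x, y, z in units of 40 mm (1.0 is 40 mm), a list of three; "turn": the turn, a rotation vector about the tool's x, y, z in units of 6 degrees (1.0 is 6 degrees), a list of three; "hand": the opening, from 0 (shut) to 1 (fully open). A call has exactly 10 rows; each row shifts and turns the commanded pose from where the row before left it, along the tool's axes as they then stand; what a row does not reach is not made up. A row lasts 1/8 s, in which the tool goes at most 62.5 mm and 10.7 degrees, less where a joint would pass 70% of its speed; a pose out of reach is approached as far as the arm can. A call is refused whole if a number of a shift passes 1 or a number of a turn 1, either way. A call with a gripper value outside its range is refused whole. The fingers move at their own pace and stop on an object; "newtons" is the grip in N (left out, the last holds). Time passes only in rows, so rows that do not move let the fingers close, or fill a call up. It gives the time, the measured TCP pose, the force, the opening and the grip force at its end, in the units of the state.
- observe(): the state, without advancing time (a new reading comes with each control period).
- get_image(name): name is "scene" or "side" or "wrist"; returns the picture (400x640x3 uint8, blue, green, red); there is no depth.
- camera_info(name): a dict with "fx", "fy", "cx", "cy" (pixels), "k1" (the pictures are not rectified: a ray, as slopes to the right and down, at radius r is drawn at 1 + k1 r^2 times it, then the intrinsics apply), "world_to_cam" (4x4, takes a point from world to camera coordinates). Camera axes: x right, y down, z forward; pixel columns grow to the right and rows downward; lengths in m; the calibration is good to about 2 mm. A picture is of the moment at which its call begins: read the wrist's pose just before it. camera_info takes no time and is no camera call; for the wrist camera it gives the pose at the moment of the call.
- env.close_job(): hands the job in; it is judged then, once.
The state is a dict: "time_s": time; "q": joint angles; "qvel": joint speeds; "joint_efforts": joint torques, N m; "position": TCP position; "tool_rot": TCP orientation; "ft_force": force on the tool from outside, world axes, zero at the start; "wrist_torque": the same for the moment, N m; "grip_width": finger opening in m; "gripper_force": force on a finger pad.
Only numpy, scipy, OpenCV 4.12 (cv2) and the standard library are available. Lean on these libraries where they do the work, as an engineer would, in place of code of your own. Each camera call takes 0.05 s, during which the arm holds its last target. There are 200 camera calls.

## Working session

There is one attempt and no reset: what is moved stays moved. The work goes in short steps, Python scripts to look and compute and a tool call to move; the robot and the scene stay as the last step left them, time stands still between calls to the robot, and variables do not carry over. Pictures are saved under pics/ and viewed, at most 10 in all, crops included, and the job is handed in when it is done.

Besides the shell and the picture viewer there is one more tool, called as a command line: name --argument value ..., lists and objects as JSON in quotes. drive_tool: Moves the arm, as the interface text tells. Its arguments: {"type":"object","properties":{"offset":{"type":"array"},"turn":{"type":"array"},"hand":{"type":"array"},"newtons":{"type":"number"}},"required":["offset","turn","hand"]}

```bash
mkdir -p pics; ls; python3 - <<'E'
from rig import observe,get_image,camera_info,env
import cv2,numpy as np
s=observe();print(s['time_s'],s['position'],np.round(s['tool_rot'],3).tolist(),env.hold_point_z)
for n in ['scene','side','wrist']:
    c=camera_info(n);im=get_image(n);cv2.imwrite(f'pics/{n}0.png',im)
    print(n,{k:(np.round(v,4).tolist()) for k,v in c.items()})
a=cv2.imread('pics/scene0.png');b=cv2.imread('pics/side0.png')
E
```

```text
pics
0.0 [0.24342255 0.49287788 0.23070548] [[-0.897, 0.443, -0.001], [0.443, 0.897, -0.001], [0.0, -0.001, -1.0]] 0.0187
scene {'fx': 363.9373, 'fy': 363.9373, 'cx': 315.0151, 'cy': 195.4156, 'k1': -0.0768, 'world_to_cam': [[-0.0228, 0.9997, 0.0128, 0.0964], [0.6181, 0.0242, -0.7857, -0.2743], [-0.7857, -0.01, -0.6185, 1.181], [0.0, 0.0, 0.0, 1.0]]}
side {'fx': 417.8287, 'fy': 417.8287, 'cx': 318.2989, 'cy': 203.1163, 'k1': -0.0548, 'world_to_cam': [[0.9594, -0.2818, -0.0054, -0.5598], [-0.1965, -0.655, -0.7297, 0.0988], [0.2021, 0.7011, -0.6838, 0.8792], [0.0, 0.0, 0.0, 1.0]]}
wrist {'fx': 287.9795, 'fy': 287.9795, 'cx': 319.1012, 'cy': 202.308, 'k1': -0.0259, 'world_to_cam': [[0.4429, 0.8966, -0.0022, -0.5493], [0.8557, -0.4219, 0.2998, -0.0394], [0.2678, -0.1347, -0.954, 0.3794], [0.0, 0.0, 0.0, 1.0]]}
```

View pics/scene0.png

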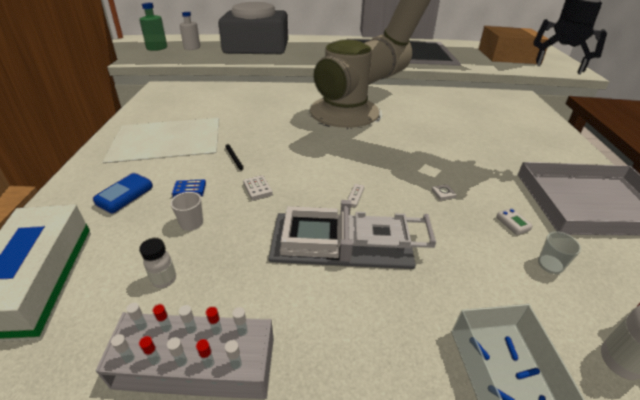

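View pics/side0.png

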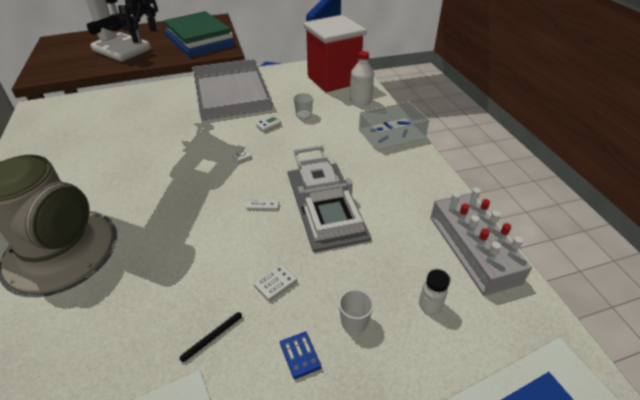

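The scene view shows the three-window cassette at about (257,187), the nest at (312,232), the pocket at (381,231) and the bar at (430,231). The side view shows the cassette at (275,281), the pocket at (318,175) and the bar at (311,153).

```bash
cat > h.py <<'E'
import cv2,numpy as np
from rig import observe,get_image,camera_info,env
def ray(c,p):
    M=np.array(c['world_to_cam']);K=np.array([[c['fx'],0,c['cx']],[0,c['fy'],c['cy']],[0,0,1]])
    u=cv2.undistortPoints(np.array([[p]],float),K,np.array([c['k1'],0,0,0,0.])).ravel()
    R=M[:3,:3];return -R.T@M[:3,3],R.T@np.array([u[0],u[1],1])
def onz(c,p,z):
    o,d=ray(c,p);return o+d*(z-o[2])/d[2]
def proj(c,P):
    M=np.array(c['world_to_cam']);K=np.array([[c['fx'],0,c['cx']],[0,c['fy'],c['cy']],[0,0,1]])
    return cv2.projectPoints(np.array([P],float),cv2.Rodrigues(M[:3,:3])[0],M[:3,3],K,np.array([c['k1'],0,0,0,0.]))[0].ravel()
E
python3 - <<'E'
from h import *
a=cv2.imread('pics/scene0.png');b=cv2.imread('pics/side0.png')
f=lambda im,x,y,w,h,k:cv2.resize(im[y:y+h,x:x+w],None,fx=k,fy=k,interpolation=cv2.INTER_CUBIC)
A=f(a,240,170,200,100,4)           # top
B=f(b,245,145,100,75,4);B2=f(b,250,260,50,45,4)
C=np.zeros((300+0,800,3),np.uint8);C[:300,:400]=B;C[:180,400:600]=B2
cv2.imwrite('pics/crop1.png',cv2.resize(np.vstack([A,C])[:600],None,fx=1,fy=1)[:600])
cs,cd=camera_info('scene'),camera_info('side')
for n,c,p,z in [('cas',cs,(257,187),.014),('cas',cd,(275,281),.014),('pocket',cs,(381,231),.036),('pocket',cd,(318,175),.036),('bar',cs,(430,231),.045),('bar',cd,(311,153),.045),('nest',cs,(315,232),.026),('nest',cd,(332,211),.026)]: print(n,onz(c,p,z).round(3))
E
```

```text
cas [ 0.439 -0.219  0.014]
cas [ 0.431 -0.223  0.014]
pocket [0.597 0.042 0.036]
pocket [0.593 0.035 0.036]
bar [0.604 0.133 0.045]
bar [0.598 0.113 0.045]
nest [ 0.594 -0.083  0.026]
nest [ 0.591 -0.082  0.026]
```

View pics/crop1.png

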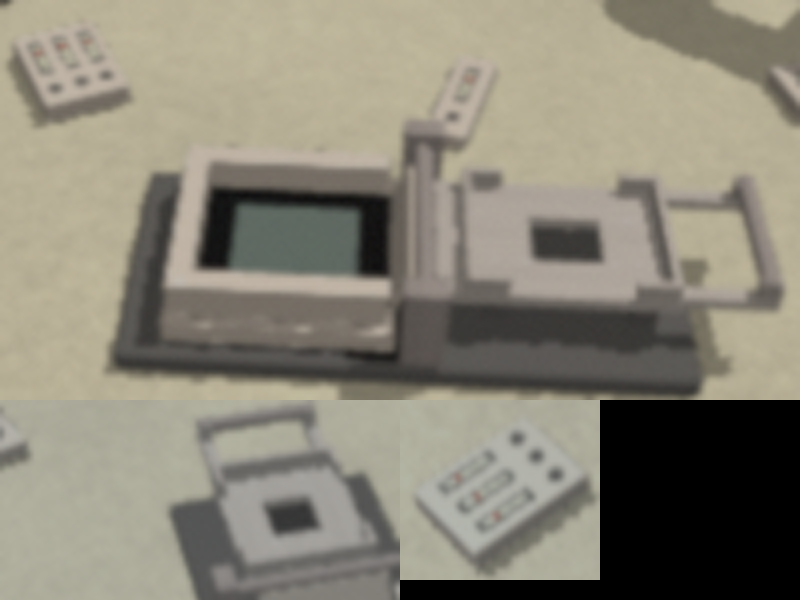

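The crop shows the cassette's top-face corners, the bar's ends, the pocket's dark centre hole and the nest's interior, all clear enough to measure.

```bash
python3 - <<'E'
from h import *
cs,cd=camera_info('scene'),camera_info('side')
S=lambda x,y:(240+(x-1.5)/4,170+(y-1.5)/4)
D=lambda x,y:(245+(x-1.5)/4,145+(y-401.5)/4)
D2=lambda x,y:(250+(x-401.5)/4,260+(y-401.5)/4)
for nm,c,ps in [('scene',cs,[S(12,42),S(88,22),S(130,90),S(46,109)]),('side',cd,[D2(417,495),D2(513,422),D2(590,475),D2(480,556)])]:
    P=np.array([onz(c,p,.014)[:2] for p in ps]);print(nm,P.mean(0).round(4))
    for i in range(4):
        e=P[(i+1)%4]-P[i];print('  ',P[i].round(4),np.linalg.norm(e).round(4),np.degrees(np.arctan2(e[1],e[0])).round(1))
for nm,c,ps,z in [('bar s',cs,[S(746,187),S(771,293)],.047),('bar d',cd,[D(203,428),D(309,411)],.047),('hole s',cs,[S(566,240)],.036),('hole d',cd,[D(292,515)],.036),('pocket fence tops s(4 outer)',cs,[S(470,172),S(658,180),S(680,287),S(462,282)],.046),('nest rim s',cs,[S(190,150),S(395,160),S(392,285),S(165,280)],.043),('nestfloor',cs,[S(297,235)],.026)]:
    P=np.array([onz(c,p,z)[:2] for p in ps]);print(nm,P.round(4).tolist(),P.mean(0).round(4))
    e=P[-1]-P[0];print(np.degrees(np.arctan2(e[1],e[0])))
# wrist camera in tool frame
s=observe();c=camera_info('wrist');M=np.array(c['world_to_cam']);o=-M[:3,:3].T@M[:3,3]
R=np.array(s['tool_rot']);print('cam in tool',(R.T@(o-s['position'])).round(4),(R.T@M[2,:3]).round(3),s['time_s'])
E
```

```text
scene [ 0.4345 -0.2203]
   [ 0.4137 -0.2568] 0.0472 117.8
   [ 0.3917 -0.2151] 0.0729 26.7
   [ 0.4568 -0.1824] 0.0482 -66.9
   [ 0.4757 -0.2267] 0.0689 -154.1
side [ 0.431  -0.2228]
   [ 0.3915 -0.2167] 0.0616 29.4
   [ 0.4451 -0.1865] 0.0511 -55.8
   [ 0.4738 -0.2288] 0.0675 -153.3
   [ 0.4135 -0.2591] 0.0478 117.4
bar s [[0.5647, 0.1334], [0.637, 0.1292]] [0.6008 0.1313]
-3.2821793745338086
bar d [[0.5612, 0.1278], [0.6303, 0.126]] [0.5957 0.1269]
-1.5062852587543303
hole s [[0.5935, 0.0428]] [0.5935 0.0428]
0.0
hole d [[0.5942, 0.0415]] [0.5942 0.0415]
0.0
pocket fence tops s(4 outer) [[0.5571, -0.0015], [0.5598, 0.0909], [0.6333, 0.0886], [0.6332, -0.0102]] [0.5958 0.042 ]
-6.540714198369683
nest rim s [[0.542, -0.1406], [0.5458, -0.0379], [0.6331, -0.0416], [0.6336, -0.1444]] [ 0.5886 -0.0911]
-2.3583566563701965
nestfloor [[0.5839, -0.0857]] [ 0.5839 -0.0857]
0.0
cam in tool [ 0.0762  0.0002 -0.1418] [-0.3   -0.001  0.954] 0.15
```

drive_tool --offset '[[-0.61,-0.7,0.1],[-0.61,-0.7,0.1],[-0.61,-0.7,0.1],[-0.61,-0.7,0.1],[-0.61,-0.7,0.1],[-0.61,-0.7,0.1],[-0.61,-0.7,0.1],[-0.61,-0.7,0.1],[-0.61,-0.7,0.1],[-0.61,-0.7,0.1]]' --turn '[[0,0,0],[0,0,0],[0,0,0],[0,0,0],[0,0,0],[0,0,0],[0,0,0],[0,0,0],[0,0,0],[0,0,0]]' --hand '[1,1,1,1,1,1,1,1,1,1]'

```text
time_s: 1.4
position: [0.3384, 0.1328, 0.1912]
tool_rot: [[-0.897, 0.443, 0.0], [0.443, 0.897, 0.0], [-0.0, 0.0, -1.0]]
ft_force: [0.3, -0.1, 0.4]
grip_width: 0.086
gripper_force: 0.0
```

drive_tool --offset '[[-0.61,-0.7,0.1],[-0.61,-0.7,0.1],[-0.61,-0.7,0.1],[-0.61,-0.7,0.1],[-0.61,-0.7,0.1],[-0.61,-0.7,0.1],[-0.61,-0.7,0.1],[-0.61,-0.7,0.1],[-0.61,-0.7,0.1],[-0.61,-0.7,0.1]]' --turn '[[0,0,0],[0,0,0],[0,0,0],[0,0,0],[0,0,0],[0,0,0],[0,0,0],[0,0,0],[0,0,0],[0,0,0]]' --hand '[1,1,1,1,1,1,1,1,1,1]'

```text
time_s: 2.65
position: [0.4332, -0.2263, 0.151]
tool_rot: [[-0.897, 0.443, -0.0], [0.443, 0.897, 0.0], [0.0, 0.0, -1.0]]
ft_force: [0.9, 0.1, 0.1]
grip_width: 0.0854
gripper_force: 0.0
```

drive_tool --offset '[[0,0,0],[0,0,0],[0,0,0],[0,0,0],[0,0,0],[0,0,0],[0,0,0],[0,0,0],[0,0,0],[0,0,0]]' --turn '[[0,0,1],[0,0,1],[0,0,1],[0,0,1],[0,0,1],[0,0,1],[0,0,1],[0,0,1],[0,0,1],[0,0,1]]' --hand '[1,1,1,1,1,1,1,1,1,1]'

```text
time_s: 3.9
position: [0.433, -0.225, 0.1512]
tool_rot: [[-0.061, 0.998, -0.0], [0.998, 0.061, 0.0], [0.0, -0.0, -1.0]]
ft_force: [-0.4, 0.1, 0.0]
grip_width: 0.0855
gripper_force: 0.0
```

drive_tool --offset '[[0,0,0],[0,0,0],[0,0,0],[0,0,0],[0,0,0],[0,0,0],[0,0,0],[0,0,0],[0,0,0],[0,0,0]]' --turn '[[0,0,1],[0,0,1],[0,0,1],[0,0,1],[0,0,1],[0,0,1],[0,0,1],[0,0,1],[0,0,1],[0,0,1]]' --hand '[1,1,1,1,1,1,1,1,1,1]'

```text
time_s: 5.15
position: [0.433, -0.225, 0.1511]
tool_rot: [[0.834, 0.552, -0.0], [0.552, -0.834, 0.0], [-0.0, -0.0, -1.0]]
ft_force: [-0.4, 0.0, 0.2]
grip_width: 0.0855
gripper_force: 0.0
```

```bash
python3 - <<'E'
from h import *
c=camera_info('wrist');im=get_image('wrist');cv2.imwrite('pics/w1.png',im)
hsv=cv2.cvtColor(im,cv2.COLOR_BGR2HSV)
p=proj(c,[.433,-.222,.014]);print(p)
x,y=map(int,p);print(im[y-60:y+61:12,x].tolist())
ring=hsv[:,:,1]
m=((hsv[:,:,1]<28)&(hsv[:,:,2]>140)).astype(np.uint8)*255
m=cv2.morphologyEx(m,cv2.MORPH_CLOSE,np.ones((15,15)))
for k in cv2.findContours(m,0,2)[0]:
    if cv2.contourArea(k)>1500:
        r=cv2.minAreaRect(k);q=cv2.boxPoints(r);P=np.array([onz(c,t,.014)[:2] for t in q])
        print(r,P.mean(0).round(4));
        for i in range(4):
            e=P[(i+1)%4]-P[i];print('  ',np.linalg.norm(e).round(4),np.degrees(np.arctan2(e[1],e[0])).round(1))
        cv2.polylines(im,[q.astype(int)],1,(0,0,255),1)
cv2.imwrite('pics/w1b.png',im)
E
```

```text
[316.09169609 190.49689957]
[[91, 103, 105], [91, 103, 106], [61, 64, 68], [48, 48, 48], [96, 101, 107], [67, 70, 72], [96, 101, 107], [96, 101, 106], [86, 97, 99], [89, 100, 104], [134, 144, 143]]
((356.2156982421875, 330.17584228515625), (105.1152114868164, 63.17805862426758), 27.299575805664062) [ 0.3143 -0.3588]
   0.0841 9.6
   0.1291 -87.2
   0.0922 -163.9
   0.1406 90.3
((177.0557403564453, 292.152587890625), (135.31588745117188, 284.85845947265625), 87.58048248291016) [ 0.2349 -0.1557]
   0.3068 -53.8
   0.1771 -144.4
   0.3674 127.6
   0.1962 17.7
((348.4304504394531, 115.15327453613281), (668.5764770507812, 296.4033508300781), 18.13180160522461) [ 0.5057 -0.2485]
   0.2621 -0.0
   0.5799 -71.3
   0.3361 -143.8
   0.7686 103.3
```

View pics/w1b.png

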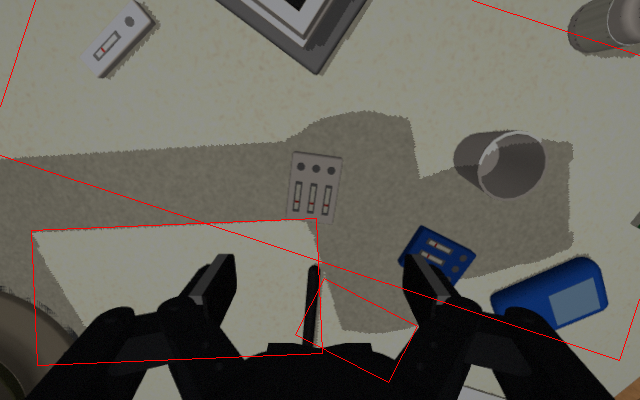

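The wrist view shows the cassette in the gripper's shadow, with top corners near (293,151), (342,157), (336,221) and (288,216); the mask missed it.

```bash
python3 - <<'E'
from h import *
c=camera_info('wrist');im=cv2.imread('pics/w1.png')
g=im.astype(int)
roi=g[140:235,275:355];b=(roi[:,:,2]>0)&(roi[:,:,2]-roi[:,:,0]<14)&(roi.sum(2)>220)
m=cv2.morphologyEx(b.astype(np.uint8)*255,cv2.MORPH_CLOSE,np.ones((11,11)));m=cv2.morphologyEx(m,cv2.MORPH_OPEN,np.ones((7,7)))
k=max(cv2.findContours(m,0,2)[0],key=cv2.contourArea)+[275,140];r=cv2.minAreaRect(k);print(r)
for q in (cv2.boxPoints(r),[(293,151),(342,157),(336,221),(288,216)]):
    P=np.array([onz(c,t,.014)[:2] for t in np.array(q,float)]);print(P.mean(0).round(4))
    for i in range(4):
        e=P[(i+1)%4]-P[i];print('  ',np.linalg.norm(e).round(4),np.degrees(np.arctan2(e[1],e[0])).round(1))
E
```

```text
((314.4999694824219, 186.99996948242188), (93.99998474121094, 78.99998474121094), 90.0)
[ 0.4332 -0.22  ]
   0.0752 -56.7
   0.0972 -144.7
   0.0831 123.3
   0.0972 30.7
[ 0.435  -0.2191]
   0.0476 -63.7
   0.0664 -150.7
   0.0499 116.9
   0.0669 27.3
```

drive_tool --offset '[[0,0,0],[0.09,-0.09,0],[0,0,0.6],[0,0,0.8],[0,0,0.8],[0,0,0.7],[0,0,0.5],[0,0,0.3],[0,0,0.08],[0,0,0]]' --turn '[[0,0,1],[0,0,0],[0,0,0],[0,0,0],[0,0,0],[0,0,0],[0,0,0],[0,0,0],[0,0,0],[0,0,0]]' --hand '[0.85,0.85,0.85,0.85,0.85,0.85,0.85,0.85,0.85,0.85]'

```text
time_s: 6.45
position: [0.4348, -0.2203, 0.0005]
tool_rot: [[0.885, 0.466, 0.0], [0.466, -0.885, -0.0], [0.0, 0.001, -1.0]]
ft_force: [-0.4, -0.7, -0.1]
grip_width: 0.0727
gripper_force: 0.0
```

drive_tool --offset '[[0,0,0],[0,0,0],[0,0,0],[0,0,0],[0,0,0],[0,0,0],[0,0,0],[0,0,0],[0,0,0],[0,0,0]]' --turn '[[0,0,0],[0,0,0],[0,0,0],[0,0,0],[0,0,0],[0,0,0],[0,0,0],[0,0,0],[0,0,0],[0,0,0]]' --hand '[0.4,0.4,0.4,0.4,0.4,0.4,0.4,0.4,0.4,0.4]' --newtons 30

```text
time_s: 7.7
position: [0.4349, -0.2204, 0.0008]
tool_rot: [[0.885, 0.465, 0.001], [0.465, -0.885, -0.001], [0.0, 0.001, -1.0]]
ft_force: [-0.2, 0.1, 6.5]
grip_width: 0.0493
gripper_force: 31.4
```

drive_tool --offset '[[0,0,-0.6],[0,0,-1],[0.6,-0.36,-1],[0.85,-0.51,-0.6],[0.85,-0.51,0],[0.85,-0.51,0],[0.85,-0.51,0],[0.85,-0.51,0],[0.85,-0.51,0],[0.85,-0.51,0]]' --turn '[[0,0,0],[0,0,0],[0,0,0],[0,0,0],[0,0,0],[0,0,0],[0,0,0],[0,0,0],[0,0,0],[0,0,0]]' --hand '[0.4,0.4,0.4,0.4,0.4,0.4,0.4,0.4,0.4,0.4]'

```text
time_s: 8.95
position: [0.5939, 0.042, 0.1282]
tool_rot: [[0.885, 0.465, 0.0], [0.465, -0.885, -0.0], [0.0, 0.0, -1.0]]
ft_force: [0.3, -0.5, -0.7]
grip_width: 0.0492
gripper_force: 31.7
```

drive_tool --offset '[[0,0,0],[0,0,0],[0,0,0],[0,0,0],[0,0,0],[0,0,0],[0,0,0],[0,0,0],[0,0,0],[0,0,0]]' --turn '[[0,0,-1],[0,0,-1],[0,0,-1],[0,0,-1],[0,0,-1],[0,0,-1],[0,0,-1],[0,0,-1],[0,0,-1],[0,0,-1]]' --hand '[0.4,0.4,0.4,0.4,0.4,0.4,0.4,0.4,0.4,0.4]'

```text
time_s: 10.2
position: [0.5933, 0.0408, 0.1281]
tool_rot: [[0.036, 0.999, -0.0], [0.999, -0.036, -0.0], [-0.0, -0.0, -1.0]]
ft_force: [0.3, -0.0, 0.1]
grip_width: 0.0491
gripper_force: 31.6
```

```bash
python3 - <<'E'
from h import *
s=observe();print(s['position'],s['grip_width'])
c=camera_info('wrist');im=get_image('wrist');cv2.imwrite('pics/w2.png',im)
np.save('pics/w2.npy',c['world_to_cam'])
cv2.imwrite('pics/w2b.png',im)
for P in ([.594,.042,.036],[.598,.13,.045]): print(proj(c,P))
E
```

```text
[0.59329613 0.04077438 0.12814453] 0.049106070847095784
[319.31030201 204.09428601]
[320.44268633  93.62390051]
```

View pics/w2b.png

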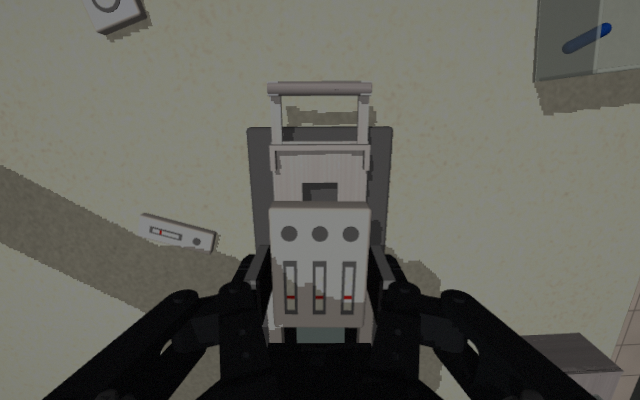

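The wrist view shows the bar centred at about (320,88), the far fence at about y=147, and the hole spanning x 302–338. The cassette is held squarely, with its face spanning (270,203) to (368,327).

```bash
python3 - <<'E'
from h import *
c=camera_info('wrist')
f=lambda p,z:onz(c,p,z).round(4)
print('bar',f((268,88.5),.045),f((372,88.5),.045),f((320,88.5),.045))
print('fence far top edges',f((272,147),.046),f((370,147),.046))
print('hole',f((302,183),.034),f((338,183),.034))
print('cass top',[f(p,.141).tolist() for p in [(270,203),(370,203),(366,327),(271,327)]])
print('base plate top?',f((248,128),.008),f((391,128),.008))
E
```

```text
bar [0.5594 0.1349 0.045 ] [0.6355 0.1324 0.045 ] [0.5974 0.1336 0.045 ]
fence far top edges [0.5592 0.0925 0.046 ] [0.6346 0.0901 0.046 ]
hole [0.58   0.0605 0.034 ] [0.6103 0.0595 0.034 ]
cass top [[0.5718, 0.077, 0.141], [0.6188, 0.0755, 0.141], [0.6182, 0.0043, 0.141], [0.5663, 0.0061, 0.141]]
base plate top? [0.533  0.1057 0.008 ] [0.6594 0.1016 0.008 ]
```

drive_tool --offset '[[0.04,0.03,0.3],[0,0,0.5],[0,0,0.5],[0,0,0.4],[0,0,0.3],[0,0,0.15],[0,0,0.11],[0,0,0],[0,0,0],[0,0,0]]' --turn '[[0,0,0],[0,0,0],[0,0,0],[0,0,0],[0,0,0],[0,0,0],[0,0,0],[0,0,0],[0,0,0],[0,0,0]]' --hand '[0.4,0.4,0.4,0.4,0.4,0.4,0.4,0.4,0.4,0.4]'

```text
time_s: 11.5
position: [0.5949, 0.0423, 0.038]
tool_rot: [[0.04, 0.999, 0.001], [0.999, -0.04, -0.0], [-0.0, 0.001, -1.0]]
ft_force: [0.4, 0.2, 0.2]
grip_width: 0.049
gripper_force: 31.6
```

drive_tool --offset '[[0,0,0.02],[0,0,0],[0,0,0],[0,0,0],[0,0,0],[0,0,0],[0,0,0],[0,0,0],[0,0,0],[0,0,0]]' --turn '[[0,0,0],[0,0,0],[0,0,0],[0,0,0],[0,0,0],[0,0,0],[0,0,0],[0,0,0],[0,0,0],[0,0,0]]' --hand '[0.4,0.4,0.65,0.75,0.75,0.75,0.75,0.75,0.75,0.75]'

```text
time_s: 12.75
position: [0.5947, 0.0423, 0.0369]
tool_rot: [[0.04, 0.999, -0.0], [0.999, -0.04, -0.0], [-0.0, -0.0, -1.0]]
ft_force: [-0.0, 0.3, 0.0]
grip_width: 0.064
gripper_force: 0.0
```

drive_tool --offset '[[0,0,-0.3],[0,0,-0.7],[0,0,-0.8],[0,0,-0.8],[0,0,-0.4],[0,0,0],[0,0,0],[0,0,0],[0,0,0],[0,0,0]]' --turn '[[0,0,0],[0,0,0],[0,0,0],[0,0,0],[0,0,0],[0,0,0],[0,0,0],[0,0,0],[0,0,0],[0,0,0]]' --hand '[0.75,0.75,0.75,0.75,0.75,0.75,0.75,0.75,0.75,0.75]'

```text
time_s: 14.0
position: [0.5947, 0.0423, 0.1566]
tool_rot: [[0.04, 0.999, -0.001], [0.999, -0.04, 0.0], [0.0, -0.001, -1.0]]
ft_force: [-0.8, -0.2, 0.0]
grip_width: 0.064
gripper_force: 0.0
```

```bash
python3 - <<'E'
from h import *
s=observe();print(s['position'],s['grip_width'])
im=get_image('wrist');cv2.imwrite('pics/w3.png',im[60:380,180:460])
E
```

```text
[0.5946675  0.04231858 0.15662843] 0.06398303962301856
```

View pics/w3.png

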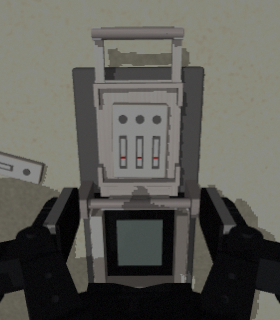

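The crop shows the cassette lying square and face up inside the pocket fences, with the bar undisturbed at (139,33). Next I turn and go above the bar.

drive_tool --offset '[[0.76,-0.01,0],[0.76,-0.01,0],[0.76,0,0],[0,0,0],[0,0,0],[0,0,0],[0,0,0],[0,0,0],[0,0,0],[0,0,0]]' --turn '[[0,0,0],[0,0,0],[0,0,-1],[0,0,-1],[0,0,-1],[0,0,-1],[0,0,-1],[0,0,-1],[0,0,-1],[0,0,-1]]' --hand '[0.35,0.35,0.35,0.35,0.35,0.35,0.35,0.35,0.35,0.35]' --newtons 30

```text
time_s: 15.3
position: [0.5975, 0.1335, 0.1568]
tool_rot: [[-0.718, 0.696, -0.0], [0.696, 0.718, -0.0], [0.0, -0.0, -1.0]]
ft_force: [-0.6, 0.5, 0.1]
grip_width: 0.0299
gripper_force: 0.0
```

drive_tool --offset '[[0,0,0],[0,0,0],[0,0,0],[0,0,0],[0,0,0],[0,0,0],[0,0,0],[0,0,0.5],[0,0,0.6],[0,0,0.2]]' --turn '[[0,0,-1],[0,0,-1],[0,0,-1],[0,0,-1],[0,0,-1],[0,0,-1],[0,0,-1],[0,0,0],[0,0,0],[0,0,0]]' --hand '[0.35,0.35,0.35,0.35,0.35,0.35,0.35,0.35,0.35,0.35]'

```text
time_s: 16.55
position: [0.597, 0.1334, 0.1036]
tool_rot: [[-0.999, 0.04, -0.002], [0.04, 0.999, -0.0], [0.002, -0.0, -1.0]]
ft_force: [0.2, -0.9, 0.7]
grip_width: 0.0298
gripper_force: 0.0
```

```bash
python3 - <<'E'
from h import *
s=observe();print(s['position'],s['grip_width'],np.round(s['tool_rot'],3).tolist(),s['q'])
c=camera_info('wrist');im=get_image('wrist');cv2.imwrite('pics/w4.png',im)
print(proj(c,[.5974,.1336,.045]),proj(c,[.5594,.1349,.045]),proj(c,[.6355,.1324,.045]))
E
```

```text
[0.59698648 0.13344583 0.1036225 ] 0.02976283097427945 [[-0.999, 0.04, -0.002], [0.04, 0.999, -0.0], [0.002, -0.0, -1.0]] [ 1.52569814e+00  3.43773561e+01  7.47512830e+01  8.41653888e-04
  7.10091618e+01 -8.61844739e+01]
[319.60969695 219.86182952] [319.32805036 169.31005465] [319.99463541 265.38753354]
```

View pics/w4.png

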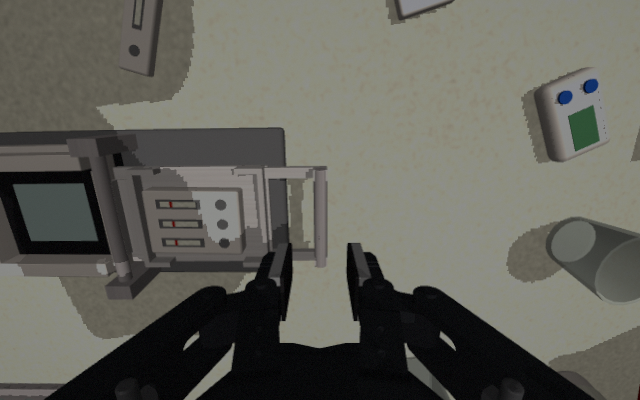

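The wrist view shows the bar at about (320,217), midway between the fingers, matching the projection (320,220).

drive_tool --offset '[[0,0,0.4],[0,0,0.6],[0,0,0.5],[0,0,0.25],[0,0,0.11],[0,0,0],[0,0,0],[0,0,0],[0,0,0],[0,0,0]]' --turn '[[0,0,0],[0,0,0],[0,0,0],[0,0,0],[0,0,0],[0,0,0],[0,0,0],[0,0,0],[0,0,0],[0,0,0]]' --hand '[0.35,0.35,0.35,0.35,0.35,0.35,0.35,0.05,0.05,0.05]' --newtons 25

```text
time_s: 17.85
position: [0.5978, 0.1341, 0.031]
tool_rot: [[-0.999, 0.04, 0.001], [0.04, 0.999, 0.001], [-0.001, 0.001, -1.0]]
ft_force: [-0.2, 6.2, 4.0]
grip_width: 0.0089
gripper_force: 25.3
```

drive_tool --offset '[[0,0,0],[0,0,0],[0,0,0],[0,0,0],[0,0,0],[0,0,0],[0,0,0],[0,0,0],[0,0,0],[0,0,0]]' --turn '[[0,0,0],[0,0,0],[0,0,0],[0,0,0],[0,0,0],[0,0,0],[0,0,0],[0,0,0],[0,0,0],[0,0,0]]' --hand '[0.05,0.05,0.05,0.05,0.05,0.05,0.05,0.05,0.05,0.05]'

```text
time_s: 19.1
position: [0.5978, 0.1341, 0.031]
tool_rot: [[-0.999, 0.04, 0.001], [0.04, 0.999, 0.001], [-0.001, 0.001, -1.0]]
ft_force: [-0.3, 4.8, 3.2]
grip_width: 0.0087
gripper_force: 25.3
```

drive_tool --offset '[[0,-0.02,-0.41],[0,-0.065,-0.41],[0,-0.105,-0.4],[0,-0.15,-0.385],[0,-0.19,-0.37],[0,-0.225,-0.345],[0,-0.26,-0.32],[0,-0.29,-0.29],[0,-0.32,-0.26],[0,-0.345,-0.225]]' --turn '[[0,0,0],[0,0,0],[0,0,0],[0,0,0],[0,0,0],[0,0,0],[0,0,0],[0,0,0],[0,0,0],[0,0,0]]' --hand '[0.05,0.05,0.05,0.05,0.05,0.05,0.05,0.05,0.05,0.05]'

```text
time_s: 20.35
position: [0.5954, 0.0565, 0.17]
tool_rot: [[-0.999, 0.038, 0.006], [0.039, 0.999, 0.003], [-0.005, 0.004, -1.0]]
ft_force: [0.9, 9.5, 12.5]
grip_width: 0.0091
gripper_force: 25.5
```

drive_tool --offset '[[0,-0.36,-0.22],[0,-0.375,-0.17],[0,-0.39,-0.12],[0,-0.405,-0.065],[0,-0.41,-0.02],[0,-0.41,0.02],[0,-0.41,0.065],[0,-0.4,0.105],[0,-0.385,0.15],[0,-0.37,0.19]]' --turn '[[0,0,0],[0,0,0],[0,0,0],[0,0,0],[0,0,0],[0,0,0],[0,0,0],[0,0,0],[0,0,0],[0,0,0]]' --hand '[0.05,0.05,0.05,0.05,0.05,0.05,0.05,0.05,0.05,0.05]'

```text
time_s: 21.6
position: [0.5887, -0.1031, 0.1697]
tool_rot: [[-0.999, 0.04, 0.002], [0.04, 0.999, -0.001], [-0.002, -0.001, -1.0]]
ft_force: [6.5, -1.6, 3.3]
grip_width: 0.0088
gripper_force: 25.7
```

```bash
python3 - <<'E'
from h import *
im=get_image('scene');cv2.imwrite('pics/s5.png',cv2.resize(im[120:280,240:460],None,fx=3,fy=3,interpolation=2))
E
```

```text
(no output)
```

View pics/s5.png

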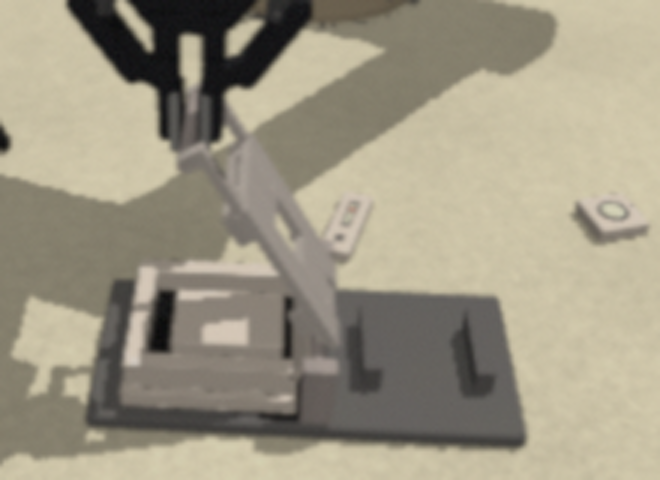

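The scene view shows the plate tilted past upright and the cassette lying plain side up inside the nest, around (215,320) in the crop. I carry on closing.

drive_tool --offset '[[-0.02,-0.345,0.225],[-0.02,-0.32,0.26],[0,-0.29,0.29],[0,-0.26,0.32],[0,-0.225,0.345],[0,-0.19,0.37],[0,-0.15,0.385],[0,-0.105,0.4],[0,-0.065,0.4],[0,-0.02,0.38]]' --turn '[[0,0,0],[0,0,0],[0,0,0],[0,0,0],[0,0,0],[0,0,0],[0,0,0],[0,0,0],[0,0,0],[0,0,0]]' --hand '[0.05,0.05,0.05,0.05,0.05,0.05,0.05,0.05,0.05,0.05]'

```text
time_s: 22.9
position: [0.5864, -0.1815, 0.0335]
tool_rot: [[-0.999, 0.04, -0.0], [0.04, 0.999, -0.001], [0.0, -0.001, -1.0]]
ft_force: [-3.5, -5.4, 0.4]
grip_width: 0.0088
gripper_force: 28.0
```

drive_tool --offset '[[0,0,0.05],[0,0,0],[0,0,0],[0,0,0],[0,0,0],[0,0,0],[0,0,0],[0,0,0],[0,0,0],[0,0,0]]' --turn '[[0,0,0],[0,0,0],[0,0,0],[0,0,0],[0,0,0],[0,0,0],[0,0,0],[0,0,0],[0,0,0],[0,0,0]]' --hand '[0.05,0.05,0.05,0.33,0.33,0.33,0.33,0.33,0.33,0.33]'

```text
time_s: 24.15
position: [0.5866, -0.1805, 0.0327]
tool_rot: [[-0.999, 0.04, -0.0], [0.04, 0.999, -0.0], [0.0, -0.0, -1.0]]
ft_force: [-0.3, -0.9, -0.3]
grip_width: 0.0283
gripper_force: 0.0
```

drive_tool --offset '[[0,0,-0.2],[0,0,-0.4],[0,0,-0.6],[0,0,-0.8],[0,0,-0.8],[0,0,-0.8],[0,0,-0.4],[0,0,0],[0,0,0],[0,0,0]]' --turn '[[0,0,0],[0,0,0],[0,0,0],[0,0,0],[0,0,0],[0,0,0],[0,0,0],[0,0,0],[0,0,0],[0,0,0]]' --hand '[0.33,0.33,0.33,0.33,0.33,0.33,0.33,0.33,0.33,0.33]'

```text
time_s: 25.4
position: [0.5863, -0.1804, 0.1919]
tool_rot: [[-0.999, 0.04, -0.001], [0.04, 0.999, 0.001], [0.001, 0.001, -1.0]]
ft_force: [-0.7, -0.3, -0.4]
grip_width: 0.0284
gripper_force: 0.0
```

```bash
python3 - <<'E'
from h import *
a=get_image('scene')[140:270,220:430];b=get_image('side')[130:260,240:450]
cv2.imwrite('pics/s6.png',cv2.resize(np.hstack([a,b]),(798,247),interpolation=2))
E
```

```text
(no output)
```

View pics/s6.png

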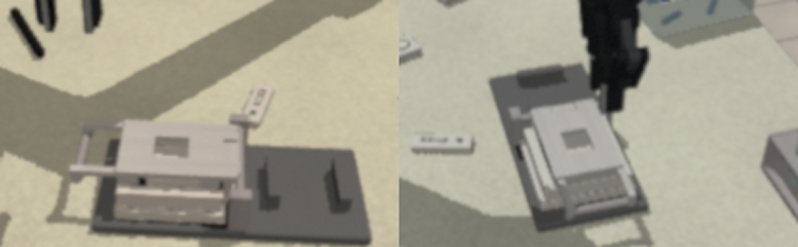

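Both views show the plate closed flat over the nest, with the gripper clear above it.

```bash
python3 -c "
from rig import env
print(env.close_job())"
```

```text
the job is handed in; nothing more can be done
None
```

The job is handed in at about 25 s: after the swing the cassette was seen plain side up in the nest, and the last pictures show the plate closed flat over it with the gripper clear; no verdict came back.

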